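Start the dust extractor at its control panel

ROBOT

A 6-joint arm with a two-finger parallel gripper is mounted at the origin on a cart in front of the work surface, level with it; the furniture and walls round the work are solid. World frame = base frame: x ahead of the robot, y to its left, z up, the work surface at z = 0. Lengths are in m, angles in rad, forces in N, time in s.
With the tool pointing down it reaches from about 0.3 to 0.875 m from the base axis. Payload 6.4 kg.
Tool frame: the origin (TCP) lies between the finger pads; the fingertips stand ctrl.tip_extent ahead of it and the grasp point (between the pads) is the TCP (ctrl.tip_extent is the distance from the TCP to the fingertips, in m); z points along the fingers, y is the line along which they close (so a half turn about z gives the same grasp; the last joint's range is limited). The gripper opens to 85 mm and grips with 20 to 120 N. Pads are 22 mm wide; open, the fingers measure 114 mm over their backs; the gripper's body (76 mm by 85 mm) begins 54 mm behind the grasp point. The pads swing forward as they close: fully open they stand 13 mm farther back than shut.
Start: joints at [0.995, 0.181, 1.607, -0, 1.354, -0.206], TCP at [0.208, 0.536, 0.25] pointing down, gripper open.
Joint ranges: [-2.99, 2.99], [-0.89, 2.07], [0.3, 2.58], [-1.14, 4.28], [0, 2.63], [-3.12, 3.12]. Speed limits (rad/s): [2.57, 2.57, 3.01, 3.14, 3.14, 3.14].

INTERFACE

Orientations are given as a unit quaternion [w, x, y, z].
In Python, from bench import ctrl gives the robot as it stands.
- The arm moves only by the tool send_rows, never from a script. Its arguments are lists of equal length, an entry for each row: "dr": the turn, a rotation vector about the tool's x, y, z in units of 6 degrees (1.0 is 6 degrees), a list of three; "xyz": the shift along the tool's x, y, z in cm, a list of three; "jaw": the opening in per cent of the stroke, from 0 (shut) to 100 (fully open). In form: {"dr": [[wx, wy, wz], ...], "xyz": [[dx, dy, dz], ...], "jaw": [jaw, ...]}. A call has exactly 8 rows; each row is the pose to reach, as a shift and turn from the pose commanded when the call began, along the tool's axes at that moment; what a row does not reach only later rows make up. A row lasts 1/8 s, in which the tool goes at most 62.5 mm and 10.7 degrees, less where a joint would pass 70% of its speed; a pose out of reach is approached as far as the arm can. A call with a gripper value outside its range is refused whole. The fingers move at their own pace and stop on an object; the grip force is fixed at half the most. Time passes only in rows, so rows that repeat a pose let the fingers close, or fill a call up. It gives the time, the measured TCP pose, the force, the opening and the grip force at its end, in the units of the state.
- ctrl.get_obs(): the state, without advancing time (a new reading comes with each control period).
- ctrl.camera(name): name is "scene" or "top"; returns the picture (420x560x3 uint8, red, green, blue); there is no depth.
- ctrl.calibration(name): a dict with "camera_matrix" (3x3 intrinsics, pixels), "D" ([k1, k2, p1, p2, k3] as OpenCV has them; the pictures are not rectified), "world_from_camera" (4x4, takes a point from camera to world coordinates). Camera axes: x right, y up, looking along -z (the intrinsics and any distortion apply to the point x, -y, -z); pixel columns grow to the right and rows downward; lengths in m; the calibration is good to about 2 mm. A picture is of the moment at which its call begins. calibration takes no time and is no camera call.
- ctrl.hand_in(): hands the job in; it is judged then, once.
The state is a dict: "time_s": time; "q": joint angles; "dq": joint speeds; "joint_efforts": joint torques, N m; "eef_pos": TCP position; "eef_rot": TCP orientation; "wrist_force": force on the tool from outside, world axes, zero at the start; "torque": the same for the moment, N m; "opening": opening from 0.0 (shut) to 1.0 (fully open); "grasp_force": force on a finger pad.
Only numpy, scipy, OpenCV 4.12 (cv2) and the standard library are available. Lean on these libraries where they do the work, as an engineer would, in place of code of your own. Each camera call takes 0.05 s, during which the arm holds its last target. There are 200 camera calls.

TASK

Start the dust extractor from its control panel: first tip the paddle switch by pressing its raised, ribbed end down as far as it goes, then push the thin plunger fully home, where it stays, and last press the round mushroom button all the way down, keep it down for two seconds and let it come back up. Keep to this order and leave the flat square key (stop) alone. Do not shift, tip or pick up the three things that stand in front of the panel.

Things in the scene. Friction and masses are not known exactly. Their poses are not given: they have to be found in the camera images.
- panel_mid (a point): centre of the top of the fixed grey control panel, 140 (x) by 334 mm (y), top 44 mm above the bench, on legs. Its x points across it, away from the robot, y along it, to the left, z up; yaw within 0.3 rad. Four black blocks, 104 (x) by 72 (y) by 14 mm, stand on it at 78 mm pitch along y, in any order, turned with it, each with one plain grey control at its centre
- paddle_pad (a point): where to press the paddle switch: top face, 23 mm from the pivot toward its ribbed end (panel +x, away from the robot). The paddle is a rocker 72 (panel x) by 42 by 8 mm, pivoted at its middle, 27 mm above the panel top; a dark rubber rib 3 mm high crosses it 7 mm beyond this point. This end starts raised and goes down about 10 mm here. Site x runs along the paddle to the rib, z out of its face
- paddle (a joint): tilt of the paddle switch in rad: -0.22 to -0.19 at the start (ribbed end up, off), +0.22 with the ribbed end fully down (on). It turns against friction, about 3 N at the pad, and stays where it is left
- plunger_top (a point): centre of the flat top of the plunger, an upright grey rod 16 mm in diameter that stands 14 to 16 mm out of a black conical collar (34 mm across, its top 26 mm above the panel's top face); fully home it still stands 4 mm out
- plunger (a joint): how far the plunger is pushed down in m: 0 to 0.002 at the start, 0.012 fully home. It moves against about 3 N of friction, has no spring and stays where it is left
- mushroom_top (a point): centre of the domed top of the mushroom button, a round grey head 42 mm across; its top stands 42 mm above the panel's top face when up
- mushroom (a joint): how far the mushroom button is pressed in m: 0 up, 0.006 fully down; its spring needs about 4 N for full travel and brings it back up
- stop_key_top (a point): centre of the top of the flat square stop key, grey, 32 by 32 mm, its top 27 mm above the panel's top face; leave it alone
- stop_key (a joint): how far the stop key is pressed in m: 0 up, 0.005 fully down, on a 4 N spring
- bar_stub: loose bystander on the bench in front of the panel (robot's side): turned steel spigot, 30 mm across, 54 mm tall, upright; origin at the centre of its underside
- jar_screws: loose bystander in front of the panel: small pale jar with a ribbed lid, 52 mm across, 62 mm tall, upright; origin at the centre of its underside
- glue_bottle: loose bystander in front of the panel: glue bottle, 39 mm across, 96 mm tall, upright; origin at the centre of its underside. The three stand in any order in a row about 120 mm before the panel's middle line

How it is judged:
On the way, in this order (a step that is already met when the one before it is completed fails the run):
1. the paddle switch is tipped over to its ribbed end (value of joint paddle above 0.15 rad), for 0.1 s.
2. the plunger is pushed fully home, the paddle still over (value of joint plunger above 0.01 m and value of joint paddle above 0.15 rad), for 0.1 s.
3. the mushroom button is kept fully down for at least 1.2 s (all of step 2 and value of joint mushroom above 0.0045 m), for 1.2 s.
At the end, for the whole second after the job is handed in: The paddle is tipped to its ribbed end (joint above 0.15 rad), the plunger is home (above 10 mm of 12), the mushroom button and the stop key are back up (within 1 mm), and the three bystanders stand upright and at rest within 15 mm of where they stood (all of step 2 and value of joint each of mushroom, stop_key below 0.001 m and distance of each of bar_stub, jar_screws, glue_bottle from where it was at the start of the episode below 0.015 m and angle between each of bar_stub, jar_screws, glue_bottle's own z axis and vertical below 0.15 rad and linear speed of each of bar_stub, jar_screws, glue_bottle below 0.02 m/s); the robot touches nothing.
It fails at once if the plunger is pushed (past 5 mm) before the paddle is over (value of joint plunger above 0.005 m and value of joint paddle below 0.15 rad).
It fails at once if the mushroom button is pressed (past 2 mm) before the paddle is over and the plunger home (value of joint mushroom above 0.002 m and (value of joint paddle below 0.15 rad or value of joint plunger below 0.01 m)).
It fails at once if the stop key is pressed (past 2 mm) (value of joint stop_key above 0.002 m).
It fails at once if a bystander is shifted by more than 15 mm, tipped or lifted (distance of any of bar_stub, jar_screws, glue_bottle from where it was at the start of the episode above 0.015 m or angle between any of bar_stub, jar_screws, glue_bottle's own z axis and vertical above 0.3 rad).
It also fails if it takes over 48 s, if anything falls off the work surface, if the arm or the gripper's body presses on something with over 40 N, if the wrist force passes 120 N, or if a joint passes its speed limit or range.

## Working session

There is one attempt and no reset: what is moved stays moved. The work goes in short steps, Python scripts to look and compute and a tool call to move; the robot and the scene stay as the last step left them, time stands still between calls to the robot, and variables do not carry over. Pictures are saved under pics/ and viewed, at most 10 in all, crops included, and the job is handed in when it is done.

Besides the shell and the picture viewer there is one more tool, called after "Request:" as name(argument=value, ...) on one line, values as JSON. send_rows: Moves the arm, as the interface text tells. Its arguments: {"type":"object","properties":{"dr":{"type":"array","items":{"type":"array","items":{"type":"number"}}},"xyz":{"type":"array","items":{"type":"array","items":{"type":"number"}}},"jaw":{"type":"array","items":{"type":"number"}}},"required":["dr","xyz","jaw"]}

```bash
mkdir -p pics; ls; python3 - <<'E'
from bench import ctrl
import cv2,numpy as np
np.set_printoptions(precision=4,suppress=True)
for n in("scene","top"):
    cv2.imwrite(f"pics/{n}0.png",ctrl.camera(n)[:,:,::-1]); c=ctrl.calibration(n)
    print(n,c)
o=ctrl.get_obs();print(o,ctrl.tip_extent)
E
```

```text
pics
scene {'camera_matrix': array([[479.7135,   0.    , 279.3127],
       [  0.    , 479.7135, 212.919 ],
       [  0.    ,   0.    ,   1.    ]]), 'D': array([-0.1449,  0.    ,  0.    ,  0.    ,  0.    ]), 'world_from_camera': array([[ 0.888 ,  0.3365, -0.3134,  0.2146],
       [-0.4596,  0.6707, -0.5822, -0.474 ],
       [ 0.0143,  0.661 ,  0.7503,  0.7107],
       [ 0.    ,  0.    ,  0.    ,  1.    ]])}
top {'camera_matrix': array([[484.2403,   0.    , 282.7341],
       [  0.    , 484.2403, 203.883 ],
       [  0.    ,   0.    ,   1.    ]]), 'D': array([0.0434, 0.    , 0.    , 0.    , 0.    ]), 'world_from_camera': array([[ 0.0287,  0.9914, -0.1277,  0.389 ],
       [-0.9992,  0.0319,  0.0231,  0.0222],
       [ 0.027 ,  0.127 ,  0.9915,  0.9472],
       [ 0.    ,  0.    ,  0.    ,  1.    ]])}
{'time_s': 0.1, 'q': array([ 0.9947,  0.1815,  1.6079, -0.    ,  1.3538, -0.2063]), 'dq': array([ 0.0006, -0.0008, -0.0037,  0.0024,  0.0002, -0.001 ]), 'joint_efforts': array([  0.0009, -44.5877, -35.224 ,  -0.0002,   0.0042,  -0.    ]), 'eef_pos': array([0.2075, 0.5357, 0.2495]), 'eef_rot': array([-0.0003,  0.1839,  0.983 , -0.0007]), 'wrist_force': array([ 0.3206,  1.2048, -0.1034]), 'torque': array([ 0.013 , -0.0287,  0.0041]), 'grasp_force': 0.0, 'opening': 1.0013416877387573} 0.019
```

View pics/scene0.png

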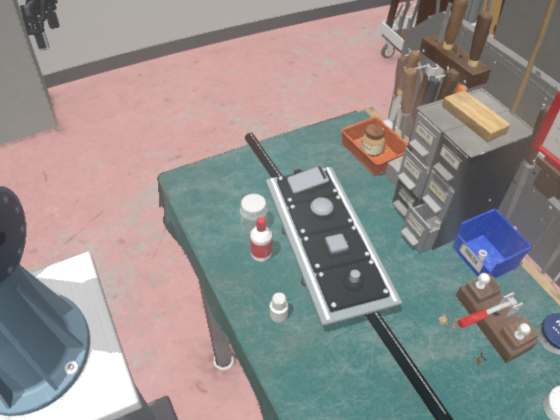

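View pics/top0.png

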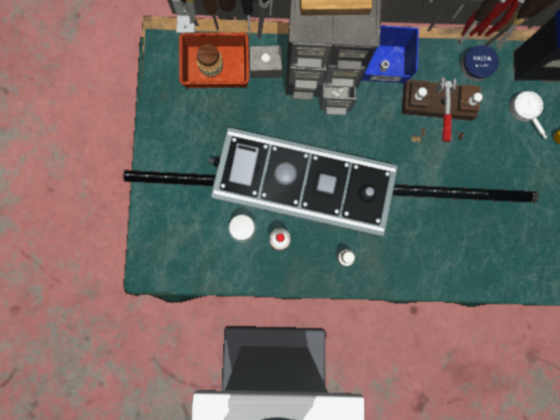

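The panel runs from upper left to lower right in the top view. The controls there are the paddle (243,167), mushroom (286,174), stop key (327,184) and plunger (369,192). In the scene view they are at (307,180), (321,206), (337,243) and (354,277). The bystanders in the top view are the jar (242,227), glue (280,239) and spigot (346,257). Next I'll measure blobs and triangulate.

```bash
cat > h.py <<'E'
from bench import ctrl
import cv2,numpy as np
np.set_printoptions(precision=4,suppress=True)
def ray(n,p):
    c=ctrl.calibration(n);u=cv2.undistortPoints(np.array([[p]],float),c["camera_matrix"],c["D"])[0,0]
    T=c["world_from_camera"];return T[:3,3],T[:3,:3]@np.array([u[0],-u[1],-1.])
def plane(n,p,z):
    o,d=ray(n,p);return o+d*(z-o[2])/d[2]
def tri(p,q):
    o,d=ray("top",p);a,b=ray("scene",q)
    s=np.linalg.lstsq(np.c_[d,-b],a-o,rcond=None)[0]
    A,B=o+d*s[0],a+b*s[1];return (A+B)/2,np.linalg.norm(A-B)
def blobs(n,seeds,r=26,lo=75):
    im=cv2.imread(f"pics/{n}0.png");g=cv2.cvtColor(im,cv2.COLOR_BGR2GRAY)
    out=[]
    k,l,st,ce=cv2.connectedComponentsWithStats((g>lo).astype(np.uint8),connectivity=4)
    for s in seeds:
        i=l[s[1],s[0]]; out.append((i,ce[i],st[i]))
    return out
E
python3 - <<'E'
from h import *
S={"top":[(243,167),(286,174),(327,184),(369,192)],"scene":[(307,180),(321,206),(337,243),(354,275)]}
B={n:blobs(n,S[n]) for n in S}
for k,nm in enumerate(["paddle","mush","stop","plunger"]):
    a,b=B["top"][k],B["scene"][k];print(nm,a[1],a[2],b[1],b[2],*tri(a[1],b[1]))
# panel outline
im=cv2.imread("pics/top0.png");hsv=cv2.cvtColor(im,cv2.COLOR_BGR2HSV)
m=((hsv[...,1]<60)&(hsv[...,2]>110)).astype(np.uint8)
n,l,st,ce=cv2.connectedComponentsWithStats(m)
i=l[225,382] or max(range(1,n),key=lambda i:st[i,4]*(st[i,0]>200)*(st[i,1]>120)*(st[i,1]<140)) 
print(i,st[i])
c=max(cv2.findContours((l==i).astype(np.uint8),0,2)[0],key=cv2.contourArea)
r=cv2.boxPoints(cv2.minAreaRect(c));print(r)
w=np.array([plane("top",p,.044) for p in r]);print(w,w.mean(0),[np.linalg.norm(w[j]-w[j-1]) for j in range(4)])
a=cv2.resize(im[120:275,205:405],None,fx=3.9,fy=3.9,interpolation=2)
s=cv2.imread("pics/scene0.png")[160:330,235:405]
cv2.imwrite("pics/c1.png",cv2.resize(a,(780,600)));cv2.imwrite("pics/c2.png",cv2.resize(s,(600,600),interpolation=2))
E
```

```text
paddle [243.5177 164.7715] [229 143  30  43 906] [277.127  210.2919] [     0      0    560    420 224527] [ 0.5533  0.0906 -0.0123] 0.07328664809633802
mush [285.0887 173.1223] [274 162  23  23 417] [277.127  210.2919] [     0      0    560    420 224527] [0.5152 0.0103 0.0899] 0.08156554982207416
stop [326.3903 183.2742] [317 174  20  20 310] [277.127  210.2919] [     0      0    560    420 224527] [ 0.483  -0.0541  0.172 ] 0.08531234529166548
plunger [369.3857 191.1714] [365 187  10   9  70] [277.127  210.2919] [     0      0    560    420 224527] [ 0.4577 -0.1087  0.2418] 0.09220551955045467
98 [ 211  128  187  109 4481]
[[209.8803 197.9808]
 [225.9612 126.4486]
 [399.5083 165.4631]
 [383.4274 236.9953]]
[[ 0.5121  0.138   0.044 ]
 [ 0.6509  0.1139  0.044 ]
 [ 0.5863 -0.2195  0.044 ]
 [ 0.4489 -0.1891  0.044 ]] [ 0.5496 -0.0392  0.044 ] [np.float64(0.333092367700049), np.float64(0.1409388864581326), np.float64(0.3395519889945398), np.float64(0.14073175632525375)]
```

View pics/c1.png

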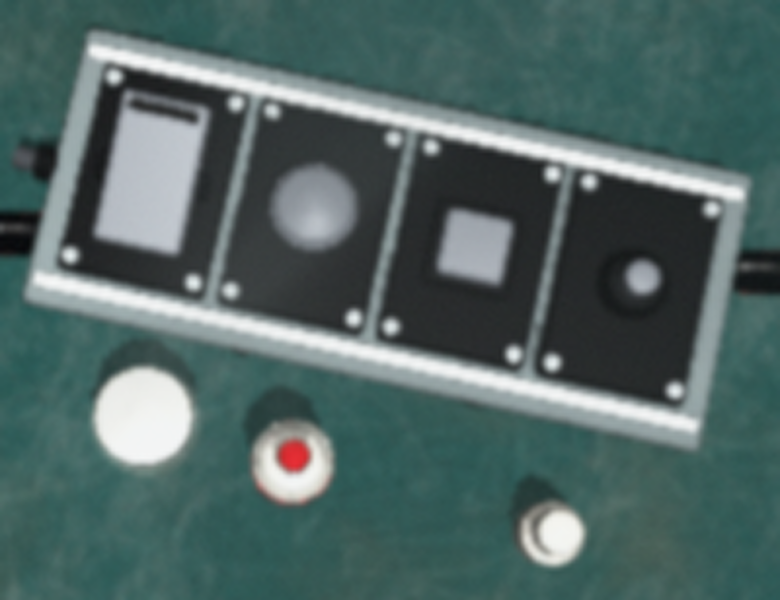

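View pics/c2.png

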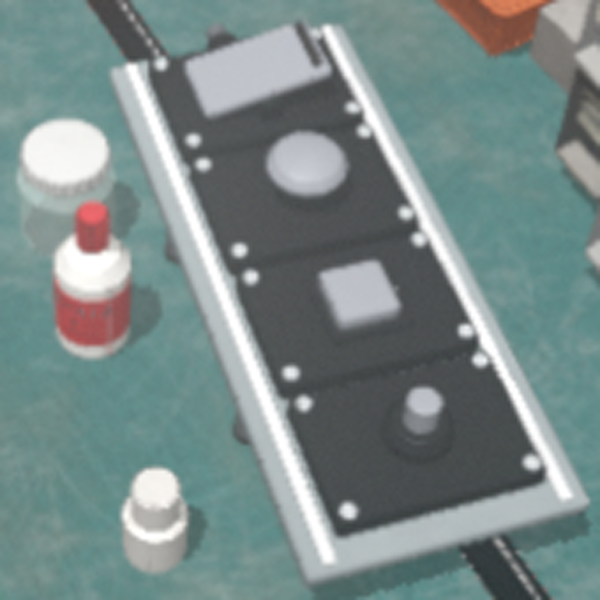

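The close-ups confirm the order from left to right: paddle with its rib at the far end, mushroom, stop key, plunger. Each block has four white screws, so I'll use those to get block centres and the yaw in both views.

```bash
python3 - <<'E'
from h import *
# hand-read screw seeds from the crops, refined by local brightness centroid
T=[[(114,76),(236,103),(70,255),(194,282)],[(272,110),(394,138),(231,290),(354,318)],[(431,147),(553,174),(391,326),(514,355)],[(588,181),(711,208),(551,362),(675,390)]]
Sc=[[(161,64),None,(193,140),(193,140)],[(364,131),(406,213),(203,164),(239,250)],[(419,239),(466,330),(250,277),(291,373)],[(480,360),(532,462),(303,403),(348,511)]]
def ref(n,p):
    g=cv2.cvtColor(cv2.imread(f"pics/{n}0.png"),cv2.COLOR_BGR2GRAY).astype(float)
    x,y=np.round(p).astype(int);w=g[y-2:y+3,x-2:x+3];w=np.clip(w-np.percentile(w,45),0,None)
    yy,xx=np.mgrid[y-2:y+3,x-2:x+3];return np.array([(w*xx).sum(),(w*yy).sum()])/w.sum()
t=lambda p:ref("top",(p[0]/3.9+205-.37,p[1]/3.871+120-.37))
s=lambda p:ref("scene",(p[0]/3.529+235-.36,p[1]/3.529+160-.36))
P=[];C=[]
for k in range(4):
    w=np.array([plane("top",t(p),.058) for p in T[k]]);C.append(w.mean(0))
    if k: 
        q=[tri(t(a),s(b)) for a,b in zip(T[k],Sc[k])]
        print(k,"z",[round(x[0][2],4) for x in q],"gap",[round(x[1],4) for x in q],"tri mean",np.mean([x[0] for x in q],0))
C=np.array(C);print("centres top plane",C)
d=C[0]-C[3];yaw=np.arctan2(-d[0],d[1]);print("yaw",yaw,"len",np.linalg.norm(d)/3)
print("panel mid",C.mean(0))
print("plunger",tri((369.6,191.3),(355.0,272.3)),"stop",tri((326.6,183.4),(336.2,242.3)))
print("plunger plane",plane("top",(369.6,191.3),.084),plane("scene",(355.0,272.3),.084))
for nm,tp,z in [("jar",(142,415),.062),("glue",(294,456),.096),("bar",(559,532),.054)]:
    print(nm,plane("top",(tp[0]/3.9+204.6,tp[1]/3.871+119.6),z))
E
```

```text
1 z [np.float64(0.0563), np.float64(0.0566), np.float64(0.0559), np.float64(0.0559)] gap [np.float64(0.002), np.float64(0.0023), np.float64(0.0033), np.float64(0.0031)] tri mean [ 0.5575 -0.0001  0.0562]
2 z [np.float64(0.0574), np.float64(0.0576), np.float64(0.0563), np.float64(0.0564)] gap [np.float64(0.0027), np.float64(0.0025), np.float64(0.0029), np.float64(0.0029)] tri mean [ 0.5423 -0.077   0.0569]
3 z [np.float64(0.0564), np.float64(0.0569), np.float64(0.0572), np.float64(0.0568)] gap [np.float64(0.0034), np.float64(0.0038), np.float64(0.003), np.float64(0.0031)] tri mean [ 0.5273 -0.1538  0.0568]
centres top plane [[ 0.573   0.076   0.058 ]
 [ 0.5584 -0.0006  0.058 ]
 [ 0.5434 -0.0774  0.058 ]
 [ 0.5286 -0.1543  0.058 ]]
yaw -0.1904963853338343 len 0.0781852976651909
panel mid [ 0.5509 -0.0391  0.058 ]
plunger (array([ 0.5267, -0.1536,  0.0851]), np.float64(0.0026983355576539613)) stop (array([ 0.5415, -0.0775,  0.0666]), np.float64(0.003532165859440898))
plunger plane [ 0.5282 -0.1545  0.084 ] [ 0.5259 -0.1527  0.084 ]
jar [0.4583 0.0766 0.062 ]
glue [0.4391 0.0055 0.096 ]
bar [ 0.4094 -0.1213  0.054 ]
```

```bash
cat >> h.py <<'E'
from scipy.spatial.transform import Rotation as R
YAW=-.1905; ux=np.array([np.cos(YAW),np.sin(YAW),0])
PAD=np.array([.572,.0763,0])+.021*ux; MUSH=np.array([.5575,0,0]); PL=np.array([.5275,-.154,0])
G=R.from_matrix(np.c_[-ux,-np.cross([0,0,1],-ux)*1.0,[0,0,-1.]])
def go(xy,tipz):
    o=ctrl.get_obs();q=o["eef_rot"];r=R.from_quat(np.r_[q[1:],q[0]])
    t=np.array([xy[0],xy[1],tipz+ctrl.tip_extent])
    print("t",o["time_s"],"tcp",o["eef_pos"],"tip",ctrl.tip_extent,"F",o["wrist_force"],"open",o["opening"])
    print("cm",100*r.inv().apply(t-o["eef_pos"]),"dr",np.degrees((r.inv()*G).as_rotvec())/6, "tool axes",r.as_matrix().round(3).tolist())
E
python3 -c "
from h import *
print(PAD,G.as_matrix());go(PAD,.14)"
```

```text
[0.5926 0.0723 0.    ] [[-0.9819  0.1893  0.    ]
 [ 0.1893  0.9819  0.    ]
 [ 0.      0.     -1.    ]]
t 0.1 tcp [0.2075 0.5357 0.2495] tip 0.019 F [ 0.3206  1.2048 -0.1034] open 1.0013416877387573
cm [-52.6564 -29.2738   9.0753] dr [-0.0148 -0.0045 -1.7124] tool axes [[-0.932, 0.361, -0.001], [0.361, 0.932, -0.001], [0.0, -0.002, -1.0]]
```

Request:
send_rows(dr=[[0,0,-0.2],[0,0,-0.5],[0,0,-0.8],[0,0,-1.1],[0,0,-1.4],[0,0,-1.7],[0,0,-1.71],[0,0,-1.71]], xyz=[[-3,-2,0],[-7,-4,0],[-11,-6.5,0],[-15.5,-9,0],[-20,-11.5,0],[-24.5,-14,0],[-29,-16.5,0],[-33,-18.5,0]], jaw=[0,0,0,0,0,0,0,0])

```text
time_s: 1.1
eef_pos: [0.4494, 0.2427, 0.25]
eef_rot: [-0.0, 0.096, 0.995, -0.0]
wrist_force: [0.1, 0.6, -0.6]
opening: -0.001
grasp_force: 0.0
```

```bash
python3 -c "
from h import *
go(PAD,.12)"
```

```text
t 1.1 tcp [0.4494 0.2427 0.25  ] tip 0.019 F [ 0.1478  0.6138 -0.5548] open -0.0009080617496930682
cm [-17.3076 -14.0018  11.0983] dr [-0.002  -0.0038 -0.0083] tool axes [[-0.982, 0.19, -0.0], [0.19, 0.982, -0.0], [0.0, -0.0, -1.0]]
```

Request:
send_rows(dr=[[0,0,0],[0,0,0],[0,0,0],[0,0,0],[0,0,0],[0,0,0],[0,0,0],[0,0,0]], xyz=[[-3,-2.5,1],[-7,-5.5,3],[-11,-9,6],[-15,-12,9],[-17,-13.7,10.5],[-17.3,-14,11.1],[-17.3,-14,11.1],[-17.3,-14,11.1]], jaw=[0,0,0,0,0,0,0,0])

```text
time_s: 2.1
eef_pos: [0.5917, 0.0752, 0.1401]
eef_rot: [0.0, 0.095, 0.996, 0.0]
wrist_force: [1.1, -0.3, -0.3]
opening: 0.003
grasp_force: 0.0
```

```bash
python3 -c "
from h import *
go(PAD,.07)
cv2.imwrite('pics/s1.png',cv2.resize(ctrl.camera('scene')[130:310,220:420,::-1],(800,600) if 0 else (660,594),interpolation=2))"
```

```text
t 2.1 tcp [0.5917 0.0752 0.1401] tip 0.019 F [ 1.0575 -0.26   -0.2508] open 0.002511908326654307
cm [-0.1383 -0.2667  5.1055] dr [0.0028 0.0069 0.0098] tool axes [[-0.982, 0.188, 0.001], [0.188, 0.982, 0.0], [-0.001, 0.0, -1.0]]
```

View pics/s1.png

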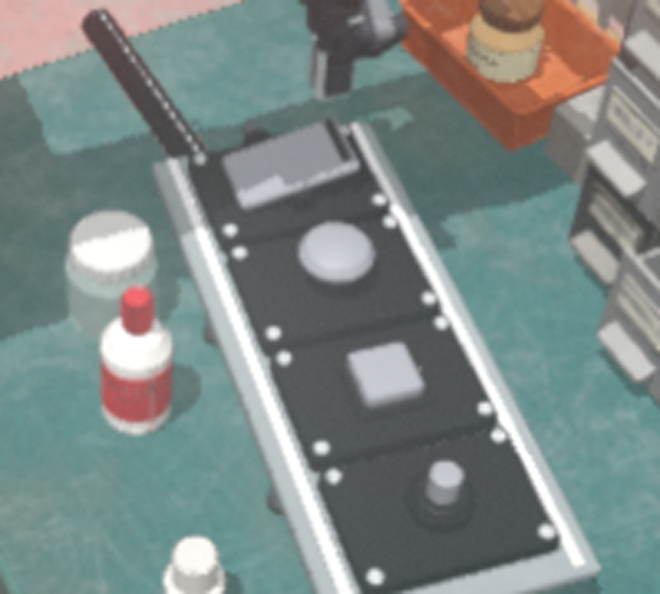

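The fingertip, near (333,90) in the crop, hangs above the ribbed end of the paddle and the way down is clear. I'll press in small steps.

Request:
send_rows(dr=[[0,0,0],[0,0,0],[0,0,0],[0,0,0],[0,0,0],[0,0,0],[0,0,0],[0,0,0]], xyz=[[-0.1,-0.2,1],[-0.1,-0.2,2],[-0.1,-0.2,3],[-0.1,-0.2,3.6],[-0.1,-0.2,4.0],[-0.1,-0.2,4.3],[-0.1,-0.2,4.6],[-0.1,-0.2,4.8]], jaw=[0,0,0,0,0,0,0,0])

```text
time_s: 3.15
eef_pos: [0.5929, 0.0719, 0.0915]
eef_rot: [0.0, 0.095, 0.995, 0.0]
wrist_force: [1.2, 0.8, 2.4]
opening: -0.001
grasp_force: 1.5
```

```bash
python3 -c "
from h import *
go(PAD,.07)"
```

```text
t 3.15 tcp [0.5929 0.0719 0.0915] tip 0.019 F [1.2132 0.8044 2.4334] open -0.0013355964068825117
cm [0.0393 0.0333 0.2538] dr [ 0.0013  0.0086 -0.003 ] tool axes [[-0.982, 0.19, 0.001], [0.19, 0.982, -0.0], [-0.001, 0.0, -1.0]]
```

Request:
send_rows(dr=[[0,0,0],[0,0,0],[0,0,0],[0,0,0],[0,0,0],[0,0,0],[0,0,0],[0,0,0]], xyz=[[0,0,0.05],[0,0,0.1],[0,0,0.15],[0,0,0.2],[0,0,0.25],[0,0,0.3],[0,0,0.3],[0,0,0.3]], jaw=[0,0,0,0,0,0,0,0])

```text
time_s: 4.15
eef_pos: [0.5928, 0.072, 0.0905]
eef_rot: [0.0, 0.095, 0.995, -0.0]
wrist_force: [-5.3, -1.3, 17.8]
opening: 0.0
grasp_force: 8.6
```

The force rose to 18 N at tip z 0.0715, which is the expected end stop. I'll lift and cross to the plunger.

```bash
python3 -c "
from h import *
go(PL,.11)"
```

```text
t 4.15 tcp [0.5928 0.072  0.0905] tip 0.019 F [-5.2961 -1.2864 17.847 ] open 0.00026828815384392815
cm [  2.1307 -23.4296  -3.8507] dr [-0.0018  0.0032  0.0014] tool axes [[-0.982, 0.189, 0.0], [0.189, 0.982, -0.0], [-0.0, -0.0, -1.0]]
```

Request:
send_rows(dr=[[0,0,0],[0,0,0],[0,0,0],[0,0,0],[0,0,0],[0,0,0],[0,0,0],[0,0,0]], xyz=[[0,0,-2],[0,-0.5,-4.5],[0.3,-4.5,-5],[0.8,-9,-5],[1.3,-14,-5],[1.8,-19,-5],[2.1,-22.5,-5],[2.15,-23.4,-5]], jaw=[0,0,0,0,0,0,0,0])

```text
time_s: 5.15
eef_pos: [0.526, -0.1552, 0.1382]
eef_rot: [-0.001, 0.097, 0.995, 0.0]
wrist_force: [-0.4, 1.4, 0.2]
opening: -0.003
grasp_force: 0.0
```

```bash
python3 -c "
from h import *
cv2.imwrite('pics/s2.png',cv2.resize(ctrl.camera('scene')[130:310,220:420,::-1],(660,594),interpolation=2))
go(PL,.074)"
```

```text
t 5.2 tcp [ 0.5263 -0.1552  0.1382] tip 0.019 F [ 0.6959 -0.126   0.1062] open 0.0010873241786263435
cm [-0.1031  0.1375  4.5249] dr [ 0.001  -0.0094 -0.0232] tool axes [[-0.981, 0.192, -0.001], [0.192, 0.981, 0.0], [0.001, 0.0, -1.0]]
```

View pics/s2.png

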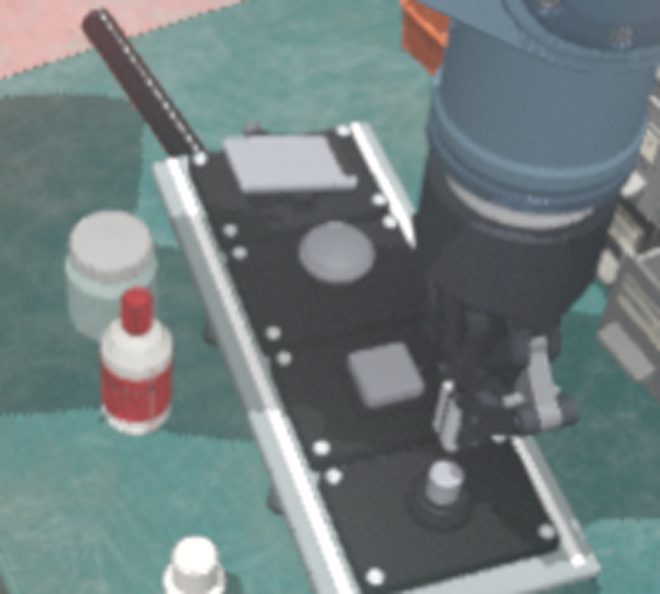

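```bash
python3 -c "
from h import *
c=ctrl.calibration('scene');M=np.linalg.inv(c['world_from_camera'])
for p in [(.5263,-.1552,.1192),(.5275,-.154,.085),(.5263,-.1552,.1382)]:
    q=M[:3,:3]@np.array(p)+M[:3,3];q=q*[1,-1,-1]
    u=cv2.projectPoints(q.reshape(1,1,3),np.zeros(3),np.zeros(3),c['camera_matrix'],c['D'])[0].ravel();print(u,(u-[220,130])*3.3)
im=ctrl.camera('top')[:,:,::-1]; cv2.imwrite('pics/t2.png',cv2.resize(im[130:270,280:440],(800,700))[:600])
cv2.imwrite('pics/s3.png',cv2.resize(ctrl.camera('scene')[200:320,320:440,::-1],(600,600),interpolation=2))"
```

```text
[359.2244 260.3591] [459.4405 430.1849]
[356.3652 272.1875] [450.0051 469.2187]
[361.0236 252.9117] [465.3778 405.6086]
```

View pics/s3.png

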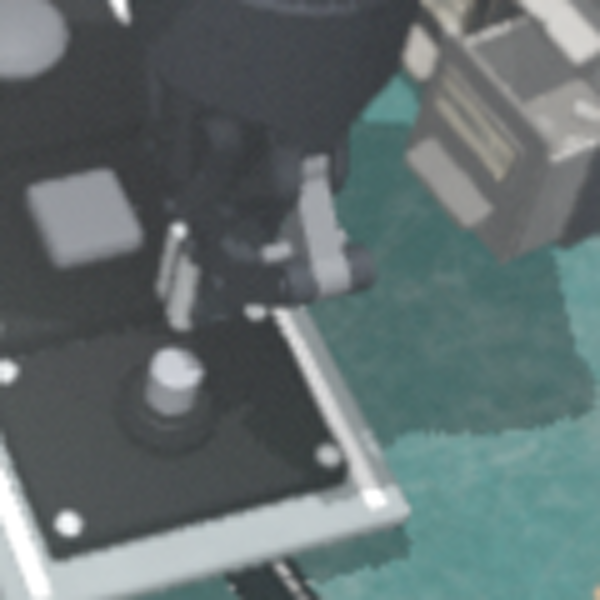

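The paddle lies tipped to its rib, the bystanders are untouched, and the fingertip at about (196,310) sits over the plunger at (175,370) in this crop. That matches the projection. I'll press the plunger.

Request:
send_rows(dr=[[0,0,0],[0,0,0],[0,0,0],[0,0,0],[0,0,0],[0,0,0],[0,0,0],[0,0,0]], xyz=[[-0.1,0.1,1],[-0.1,0.1,2],[-0.1,0.1,3],[-0.1,0.1,3.4],[-0.1,0.1,3.7],[-0.1,0.1,4.0],[-0.1,0.1,4.2],[-0.1,0.1,4.4]], jaw=[0,0,0,0,0,0,0,0])

```text
time_s: 6.3
eef_pos: [0.5284, -0.153, 0.0944]
eef_rot: [0.0, 0.095, 0.995, -0.0]
wrist_force: [-0.6, 2.3, 1.8]
opening: -0.0
grasp_force: 1.4
```

Request:
send_rows(dr=[[0,0,0],[0,0,0],[0,0,0],[0,0,0],[0,0,0],[0,0,0],[0,0,0],[0,0,0]], xyz=[[0,0,0.05],[0,0,0.1],[0,0,0.15],[0,0,0.2],[0,0,0.25],[0,0,0.25],[0,0,0.25],[0,0,0.25]], jaw=[0,0,0,0,0,0,0,0])

```text
time_s: 7.3
eef_pos: [0.5285, -0.153, 0.0929]
eef_rot: [0.0, 0.095, 0.995, -0.0]
wrist_force: [-3.9, 3.3, 10.2]
opening: -0.002
grasp_force: 5.6
```

The plunger is home: tip z is 0.0739 with 10 N. I'll go to the mushroom now.

```bash
python3 -c "
from h import *
go(MUSH,.11)"
```

```text
t 7.3 tcp [ 0.5285 -0.153   0.0929] tip 0.019 F [-3.8984  3.2503 10.2286] open -0.0016546065146177597
cm [ 0.0459 15.5704 -3.6132] dr [-0.0018  0.0034 -0.0008] tool axes [[-0.982, 0.189, 0.0], [0.189, 0.982, -0.0], [-0.0, -0.0, -1.0]]
```

Request:
send_rows(dr=[[0,0,0],[0,0,0],[0,0,0],[0,0,0],[0,0,0],[0,0,0],[0,0,0],[0,0,0]], xyz=[[0,0,-2],[0,0.5,-4],[0,4,-4.2],[0,8,-4.2],[0,12,-4.2],[0,14.8,-4.1],[0.05,15.5,-3.9],[0.05,15.5,-3.8]], jaw=[0,0,0,0,0,0,0,0])

```text
time_s: 8.3
eef_pos: [0.557, -0.0008, 0.1294]
eef_rot: [-0.0, 0.095, 0.995, -0.0]
wrist_force: [-0.5, 0.3, 0.2]
opening: 0.002
grasp_force: 0.0
```

```bash
python3 -c "
from h import *
go(MUSH,.08)
S=cv2.resize(ctrl.camera('scene')[130:310,220:420,::-1],(660,594),interpolation=2);cv2.imwrite('pics/s4.png',S)"
```

```text
t 8.3 tcp [ 0.557  -0.0008  0.1294] tip 0.019 F [-0.5056  0.2683  0.2238] open 0.0015445930572562088
cm [-0.0369  0.089   3.0384] dr [-0.0047 -0.0035  0.0053] tool axes [[-0.982, 0.189, -0.0], [0.189, 0.982, -0.0], [0.0, -0.0, -1.0]]
```

View pics/s4.png

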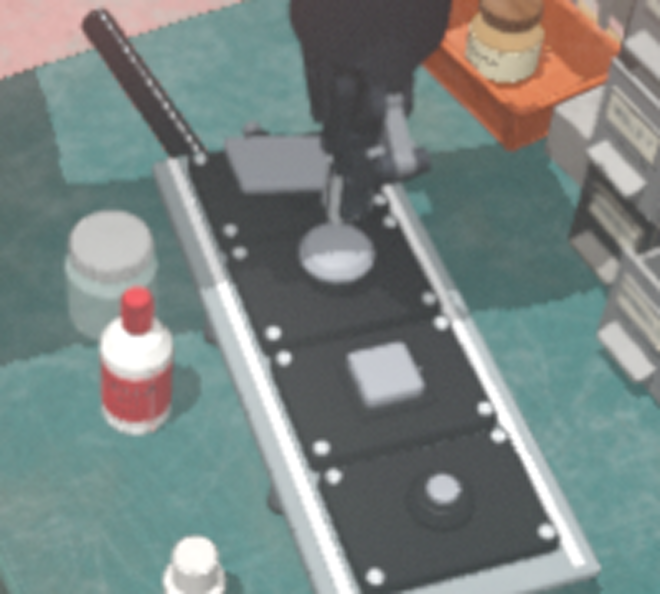

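The plunger at (443,490) now stands only a few mm out, the paddle is still over, and the fingertip is above the mushroom at (337,250). I'll press it and hold.

Request:
send_rows(dr=[[0,0,0],[0,0,0],[0,0,0],[0,0,0],[0,0,0],[0,0,0],[0,0,0],[0,0,0]], xyz=[[0,0.1,0.8],[0,0.1,1.6],[0,0.1,2.2],[0,0.1,2.5],[0,0.1,2.8],[0,0.1,3.0],[0,0.1,3.1],[0,0.1,3.1]], jaw=[0,0,0,0,0,0,0,0])

```text
time_s: 9.35
eef_pos: [0.5574, 0.0003, 0.099]
eef_rot: [0.0, 0.095, 0.995, -0.0]
wrist_force: [-1.8, -0.4, 4.1]
opening: -0.002
grasp_force: 1.8
```

Tip z is 0.080 at 4 N. I'll push about 2 mm further so it sits firmly on its stop, then hold.

Request:
send_rows(dr=[[0,0,0],[0,0,0],[0,0,0],[0,0,0],[0,0,0],[0,0,0],[0,0,0],[0,0,0]], xyz=[[0,0,0.05],[0,0,0.1],[0,0,0.15],[0,0,0.2],[0,0,0.2],[0,0,0.2],[0,0,0.2],[0,0,0.2]], jaw=[0,0,0,0,0,0,0,0])

```text
time_s: 10.35
eef_pos: [0.5576, 0.0003, 0.0986]
eef_rot: [0.0, 0.095, 0.995, -0.0]
wrist_force: [-8.4, -0.2, 15.3]
opening: 0.0
grasp_force: 8.4
```

Request:
send_rows(dr=[[0,0,0],[0,0,0],[0,0,0],[0,0,0],[0,0,0],[0,0,0],[0,0,0],[0,0,0]], xyz=[[0,0,0],[0,0,0],[0,0,0],[0,0,0],[0,0,0],[0,0,0],[0,0,0],[0,0,0]], jaw=[0,0,0,0,0,0,0,0])

```text
time_s: 11.35
eef_pos: [0.5575, 0.0003, 0.0986]
eef_rot: [0.0, 0.095, 0.995, -0.0]
wrist_force: [-7.6, -0.9, 17.5]
opening: -0.001
grasp_force: 8.4
```

Request:
send_rows(dr=[[0,0,0],[0,0,0],[0,0,0],[0,0,0],[0,0,0],[0,0,0],[0,0,0],[0,0,0]], xyz=[[0,0,0],[0,0,0],[0,0,-1],[0,0,-3],[0,0,-6],[0,0,-9],[0,0,-10],[0,0,-10]], jaw=[0,0,0,0,0,0,0,0])

```text
time_s: 12.35
eef_pos: [0.5576, 0.0004, 0.1969]
eef_rot: [0.001, 0.095, 0.995, 0.0]
wrist_force: [-0.2, 0.1, -0.5]
opening: -0.002
grasp_force: 0.0
```

```bash
python3 -c "
from h import *
go(MUSH,.18)
cv2.imwrite('pics/s5.png',cv2.resize(ctrl.camera('scene')[130:310,220:420,::-1],(660,594),interpolation=2))"
```

```text
t 12.35 tcp [0.5576 0.0004 0.1969] tip 0.019 F [-0.1739  0.0755 -0.5158] open -0.0022246673367241924
cm [ 0.0041 -0.0419 -0.21  ] dr [ 0.0014  0.0105 -0.0019] tool axes [[-0.982, 0.19, 0.001], [0.19, 0.982, -0.0], [-0.001, 0.0, -1.0]]
```

View pics/s5.png

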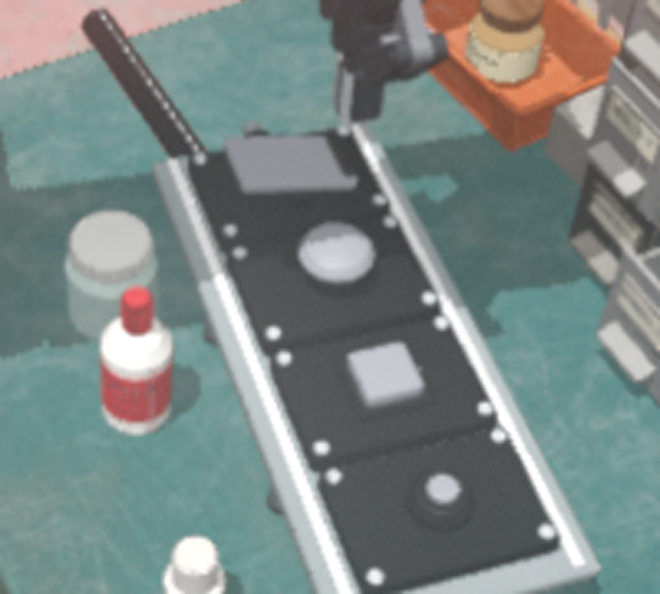

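The paddle is over (290,163), the plunger is home (443,490), the mushroom is back up (337,252), the stop key is untouched and the bystanders are in place. The arm is clear, so I'm handing in.

```bash
python3 -c "
from bench import ctrl
print(ctrl.hand_in())"
```

```text
the job is handed in; nothing more can be done
None
```

The job is handed in at 12.4 s: I tipped the paddle, pushed the plunger home, then held the mushroom down for 2 s and released it, leaving the stop key and bystanders alone; the hand-in gave no verdict, but the last picture shows every control as required.

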